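# Slide the cake board out over the end of the pastry block

### The arm

A 6-joint arm with a two-finger parallel gripper is mounted at the origin on the work surface. World frame = base frame: x ahead of the robot, y to its left, z up, the work surface at z = 0. Lengths are in m, angles in degrees, forces in N, time in s.
With the tool pointing down it reaches from about 0.325 to 0.85 m from the base axis. Payload 15.5 kg.
Tool frame: the origin (TCP) lies at the very end of the fingers, on their centre line; the grasp point (between the pads) lies arm.grip_depth behind it (arm.grip_depth is the distance from the TCP to the grasp point, in m); z points along the fingers, y is the line along which they close (so a half turn about z gives the same grasp; the last joint's range is limited). The gripper opens to 91 mm and grips with 3 to 60 N. Pads are 32 mm wide; open, the fingers measure 118 mm over their backs; the gripper's body (76 mm by 178 mm) begins 60 mm behind the grasp point.
Start: joints at [-73.539, 28.281, 77.091, -0, 74.628, -5.472], TCP at [0.233, -0.58, 0.214] pointing down, gripper open.
Joint ranges: [-166.48, 166.48], [-47.26, 123.95], [12.59, 153.08], [-70.14, 250.14], [6.76, 159.57], [-176.63, 176.63]. Speed limits (degrees/s): [108.29, 108.29, 147.25, 172.46, 172.46, 172.46].

### API

Orientations are given as a 3x3 rotation matrix whose columns are the frame's x, y, z axes.
In Python, from rig import arm gives the robot as it stands. Calls block until the motion is done:
- arm.move_to(position, orientation): joint-space move of the TCP to a pose.
- arm.move_l(position, orientation=None, feed=0.15): straight line of the TCP; orientation=None keeps the orientation; feed is the mean speed in m/s.
- arm.move_joints(angles): joint-space move.
- arm.grip(opening): finger opening in m; the grip force is fixed at half the most; returns when the fingers have stopped.
- arm.sleep(seconds).
- arm.solve_ik(position, orientation): joint angles nearest the present ones, or None.
- arm.snapshot(name): name is "scene" or "top"; returns the picture (384x512x3 uint8, red, green, blue); there is no depth.
- arm.get_calibration(name): a dict with "intrinsics" (3x3 intrinsics, pixels), "cam_to_world" (4x4, takes a point from camera to world coordinates). Camera axes: x right, y down, z forward; pixel columns grow to the right and rows downward; lengths in m; the calibration is good to about 2 mm. A picture is of the moment at which its call begins. get_calibration takes no time and is no camera call.
A pose or a line that the arm cannot do raises arm.Unreachable and nothing moves.
- arm.sign_off(): hands the job in; it is judged then, once.
Readings, each from a call of its own:
- arm.current_t(): time.
- arm.current_joint_positions(): joint angles.
- arm.current_dq(): joint speeds.
- arm.current_tau(): joint torques, N m.
- arm.current_ee_pos(): TCP position.
- arm.current_tool_rot(): TCP orientation.
- arm.current_force(): force on the tool from outside, world axes, zero at the start.
- arm.current_torque(): the same for the moment, N m.
- arm.current_width(): finger opening in m.
- arm.current_grasp_force(): force on a finger pad.
Only numpy, scipy, OpenCV 4.12 (cv2) and the standard library are available. Lean on these libraries where they do the work, as an engineer would, in place of code of your own. Each camera call takes 0.05 s, during which the arm holds its last target. There are 200 camera calls.

### The job

The white cake board with the two iced cookies lies flat on the pastry block, so nobody can get a hand under it. Using only the fingertips, push it along the block, without lifting it, until about 45 mm of it sticks out over the end of the block beside the empty sheet pan, with the board square to that end and its sides still over the block. The icing is wet: do not touch the cookies or let them slide on the board, leave the pan, tub, jar and nozzle where they are, and take the hand away at the end.

Things in the scene. Friction and masses are not known exactly. Their poses are not given: they have to be found in the camera images.
- block: Thick maple pastry block of glued wooden staves, fixed to the bench: 360 mm along its own x, 420 mm along its own y, 40 mm high, flat top. Origin at the centre of its underside, on the bench top (height 0); its top is 40 mm up. z is up. Its two ends are the faces at y = +210 mm and y = -210 mm in its own frame; it may be turned up to 0.3 rad on the bench.
- board: Thin white hardboard cake board, loose, lying flat on the block: 200 mm along its own x, 150 mm along its own y, 6 mm thick, about 0.17 kg. Origin at the centre of its underside, z up. Its long edges (at y = +75 and -75 mm in its own frame) face the two ends of the block, turned up to 0.3 rad from square. It slides with ordinary dry friction, a few newtons.
- cookie_near: Round iced sprinkle cookie, 70 mm across and 17 mm high with its icing, about 0.04 kg, lying loose on the board. Origin at the centre of its underside.
- cookie_far: The other cookie, the same kind and size, lying loose on the board. Origin at the centre of its underside.
- spot_near (a point): Point on the top face of the board at x = -45 mm, y = 0 in the board's frame; cookie_near lies on it, within about 8 mm.
- spot_far (a point): Point on the top face of the board at x = +45 mm, y = 0 in the board's frame; cookie_far lies on it, within about 8 mm.
- pan: Empty aluminium quarter sheet pan, loose on the bench beside one end of the block, about 70 mm or more from it: 330 mm along its x, 240 mm along its y, 28 mm high over the rolled rim. Origin at the centre of its underside. It stands at the +y end of the block in some starts and at the -y end in others.
- tub: White round icing tub with a grey lid, 152 mm across, 98 mm high, closed, standing on the bench beyond the other end of the block. Origin at the centre of its underside.
- jar: Small glass sprinkle jar with a white cap, 48 mm across and 80 mm high, standing on the bench beyond the block's far (+x) side. Origin at the centre of its underside.
- nozzle: Steel piping nozzle, a cone 27 mm across at the foot and 38 mm high, standing on the block's top near its far (+x) side. Origin at the centre of its underside.
Mind the look-alikes: they are no part of the job. Several things have the shape of the board; the one meant has the colours described above.

How it is judged:
By the outcome, as a careful person would: the job done as asked, in the order asked, and still so for the second after the job is handed in, with the robot touching nothing.
It also fails if it takes over 45 s, if anything falls off the work surface, if the arm or the gripper's body presses on something with over 40 N, if the wrist force passes 120 N, or if a joint passes its speed limit or range.

## Working session

There is one attempt and no reset: what is moved stays moved. The work goes in short steps, each a Python script; the robot and the scene stay as the last script left them, time stands still between calls to the robot, and variables do not carry over. Pictures are saved under pics/ and viewed, at most 10 in all, crops included, and the job is handed in when it is done.

```bash
mkdir -p pics && python3 - <<'E'
from rig import arm
import cv2, numpy as np
for n in("scene","top"):
    im=arm.snapshot(n); cv2.imwrite(f"pics/{n}0.png",im[...,::-1])
    c=arm.get_calibration(n); print(n,np.round(c["intrinsics"],1).tolist(),np.round(c["cam_to_world"],3).tolist())
a=cv2.imread("pics/scene0.png");b=cv2.imread("pics/top0.png")
cv2.imwrite("pics/top0b.png",cv2.resize(b,(800,600),interpolation=cv2.INTER_CUBIC))
print(arm.grip_depth,arm.current_t())
E
```

```text
scene [[470.6, 0.0, 251.7], [0.0, 470.6, 189.4], [0.0, 0.0, 1.0]] [[0.818, 0.405, -0.409, 1.068], [0.575, -0.578, 0.579, -0.784], [-0.002, -0.709, -0.706, 1.079], [0.0, 0.0, 0.0, 1.0]]
top [[380.7, 0.0, 256.0], [0.0, 380.7, 195.9], [0.0, 0.0, 1.0]] [[0.004, -0.989, 0.151, 0.321], [-1.0, -0.001, 0.022, 0.02], [-0.022, -0.151, -0.988, 1.146], [0.0, 0.0, 0.0, 1.0]]
0.0188 0.1
```

View pics/top0b.png

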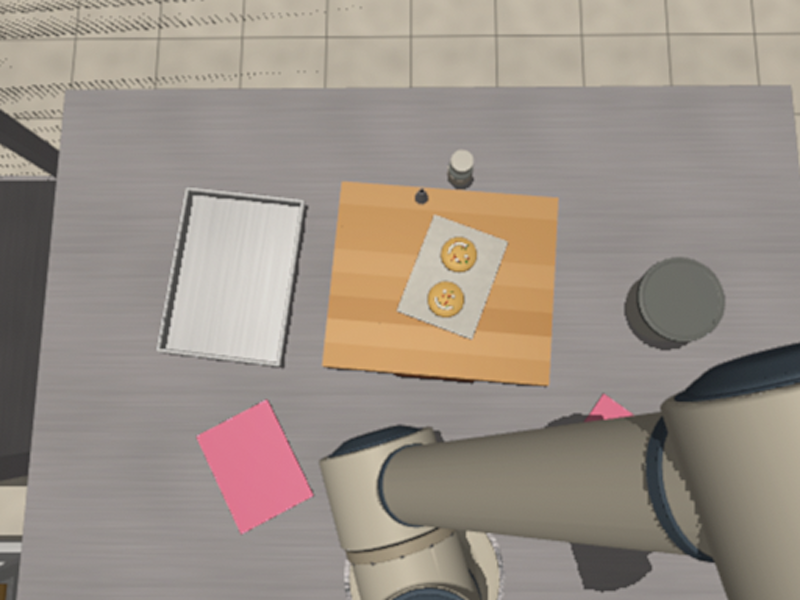

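View pics/scene0.png

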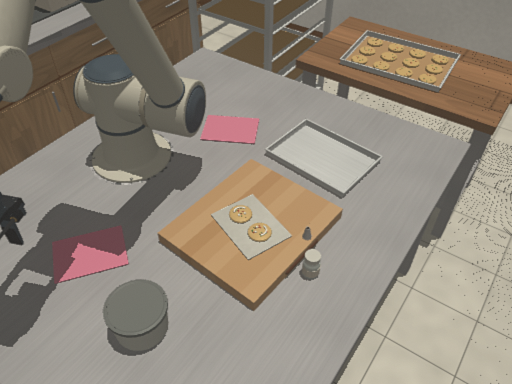

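The top view (800x600) shows the white board on the wooden block at about (453,277), with the two cookies at (459,254) and (446,299). The pan is at the left end (232,277). The tub (680,300), jar (461,168) and nozzle (421,196) are clear of it. Three things have the board's shape: pink at (255,467), pink at (607,405), and white on the block. The white one with the cookies fits the description. I'll measure it and confirm in one crop.

```bash
cat > h.py <<'E'
import cv2, numpy as np
from rig import arm
def ray(n,px,z):
    c=arm.get_calibration(n);K=c["intrinsics"];T=c["cam_to_world"]
    d=np.c_[np.atleast_2d(px),np.ones(len(np.atleast_2d(px)))]@np.linalg.inv(K).T@T[:3,:3].T
    o=T[:3,3];return (o+d*((z-o[2])/d[:,2])[:,None])[:,:2]
def proj(n,P):
    c=arm.get_calibration(n);T=np.linalg.inv(c["cam_to_world"])
    q=(np.atleast_2d(P)@T[:3,:3].T+T[:3,3])@c["intrinsics"].T;return q[:,:2]/q[:,2:]
def big(m): return max(cv2.findContours(m.astype(np.uint8),0,1)[0],key=cv2.contourArea)
def rect(xy):  # min area rect in mm: centre, axis angle of y-edge-normal near +y world, sizes
    (c,s,a)=cv2.minAreaRect((np.asarray(xy)*1000).astype(np.float32))
    a%=90   # s[0] along angle a
    return c,s,a
def measure(n,im,tag):
    hsv=cv2.cvtColor(im,cv2.COLOR_RGB2HSV).astype(int);H,S,V=hsv[...,0],hsv[...,1],hsv[...,2]
    wood=((H>8)&(H<25)&(S>70)&(V>110)).astype(np.uint8)
    wood=cv2.morphologyEx(wood,cv2.MORPH_OPEN,np.ones((3,3)))
    hull=cv2.convexHull(big(wood));ins=np.zeros(S.shape,np.uint8);cv2.fillPoly(ins,[hull],1)
    ins=cv2.dilate(ins,np.ones((3,3)),iterations=1)
    out={}
    out['block']=rect(ray(n,hull[:,0].astype(float),.04))
    m=((S<50)&(V>130)).astype(np.uint8)*cv2.erode(ins,np.ones((7,7)))
    bc=big(m);out['board']=rect(ray(n,cv2.convexHull(bc)[:,0].astype(float),.046))
    bm=np.zeros(S.shape,np.uint8);cv2.fillPoly(bm,[cv2.convexHull(bc)],1);bm=cv2.erode(bm,np.ones((5,5)))
    ck=cv2.morphologyEx(((S>75)&(bm>0)).astype(np.uint8),cv2.MORPH_CLOSE,np.ones((7,7)))
    cs=[c for c in cv2.findContours(ck,0,1)[0] if cv2.contourArea(c)>40]
    out['cookies']=[(np.array(ray(n,np.array(cv2.minEnclosingCircle(c)[0]),.058)[0])*1000).round(1).tolist() for c in cs]
    for k,v in out.items(): print(tag,k,np.round(v[0],1).tolist()+np.round(v[1],1).tolist()+[round(v[2],2)] if k!='cookies' else v)
    return out
E
python3 - <<'E'
from h import *
for n in("top","scene"):
    measure(n,cv2.imread(f"pics/{n}0.png")[...,::-1].copy(),n)
im=cv2.imread("pics/top0.png")
cv2.imwrite("pics/crop.png",cv2.resize(im[105:255,200:365],None,fx=4,fy=4,interpolation=cv2.INTER_CUBIC))
# nozzle ~ top px, jar
print("nozzle base",ray("top",[[270,129.5]],.04),"nozzle scene",ray("scene",[[308,239]],.04))
print("tub",ray("top",[[436,192]],.098))
E
```

```text
top block [540.0, -33.7, 420.9, 363.0, 85.25]
top board [547.1, -53.3, 148.3, 199.2, 69.01]
top cookies [[500.7, -39.2], [585.7, -63.9]]
scene block [540.9, -36.6, 420.7, 361.6, 85.39]
scene board [547.7, -56.4, 148.4, 199.0, 69.12]
scene cookies [[550.4, -62.9]]
nozzle base [[0.69225099 0.00330571]] nozzle scene [[ 0.71028697 -0.00243668]]
tub [[ 0.49207948 -0.45358765]]
```

View pics/crop.png

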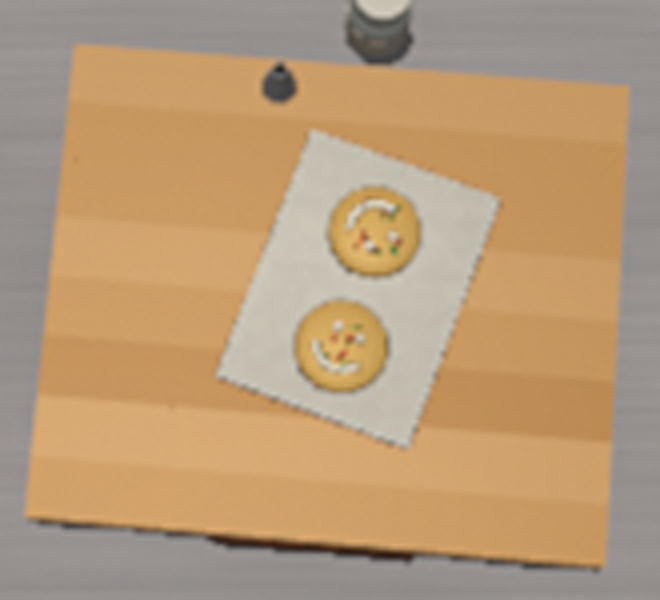

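The crop confirms it: the white board with both cookies, about 16° off square and about 199 mm short of the goal. The cookie detection at this scale is good enough. I'll push with the open hand square to the block: the +x finger touches first, squares the board up, and then both fingers carry it.

```bash
cat >> h.py <<'E'
ang=np.radians(85.32);B=np.array([.5405,-.035])
yb=np.array([np.cos(ang),np.sin(ang)]);xb=np.array([yb[1],-yb[0]])
R=np.array([[yb[0],xb[0],0],[yb[1],xb[1],0],[0,0,-1.]])
def P(x,y,z): return np.r_[B+x*xb+y*yb,z]
def rel(o):
    d=np.array(o['board'][0])/1000-np.array(o['block'][0])/1000; a=np.radians(o['block'][2])
    y=np.array([np.cos(a),np.sin(a)]);x=np.array([y[1],-y[0]])
    return (d@x*1000).round(1),(d@y*1000).round(1)
E
python3 - <<'E'
from h import *
print(arm.solve_ik(P(.01,-.165,.2),R))
if arm.current_width()<.088: arm.grip(.091)
arm.move_to(P(.01,-.165,.2),R)
arm.move_l(P(.01,-.165,.06),feed=.15)
arm.move_l(P(.01,-.165,.042),feed=.03)
print(arm.current_force(),arm.current_ee_pos())
arm.move_l(P(.01,-.13,.042),feed=.04)
arm.move_l(P(.01,.0,.042),feed=.05); print(arm.current_force())
arm.move_l(P(.01,.06,.042),feed=.05); print(arm.current_force())
ims=[]
for n in("scene","top"):
    im=arm.snapshot(n);cv2.imwrite(f"pics/{n}1.png",im[...,::-1]);ims.append(im)
    try: print(rel(measure(n,im,n)))
    except Exception as e: print(e)
cv2.imwrite("pics/both1.png",cv2.resize(np.vstack([ims[0],ims[1]])[...,::-1],None,fx=.78,fy=.78))
print(arm.current_t())
E
```

```text
[-2.64210530e+01  2.49111682e+01  8.56175079e+01 -2.54444375e-14
  6.94713239e+01 -2.17410530e+01]
[0.05511759 0.37893106 0.85543033] [ 0.5370265  -0.20026718  0.04199741]
[-0.51463544 -0.06968429  0.39672964]
[ 0.39106525  0.37792237 -1.05630228]
scene block [580.5, 1090.0, 844.4, 514.6, 0.15]
scene board [738.6, 1117.5, 10.7, 308.9, 3.5]
scene cookies []
(np.float64(-27.1), np.float64(158.1))
top block [529.1, -161.8, 163.7, 361.1, 85.23]
top board [506.8, -158.9, 152.8, 49.0, 25.27]
top cookies []
(np.float64(-22.4), np.float64(1.0))
8.925
```

View pics/both1.png

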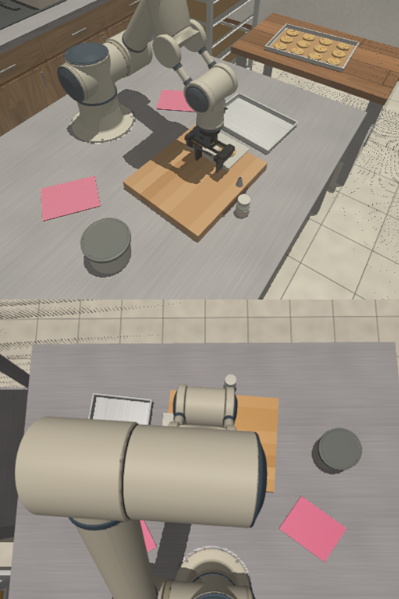

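The scene view (top half) shows the hand behind the board, which has moved up to the pan end. The top view is hidden by the arm, so I'll back off and measure.

```bash
cat >> h.py <<'E'
HOME=[-73.539,28.281,77.091,0,74.628,-5.472]
def away(y,x=.01):
    arm.move_l(P(x,y-.04,.042),feed=.06); arm.move_l(P(x,y-.04,.2),feed=.2); arm.move_joints(HOME)
def look(i):
    for n in("top","scene"):
        im=arm.snapshot(n);cv2.imwrite(f"pics/{n}{i}.png",im[...,::-1])
        hsv=cv2.cvtColor(im,cv2.COLOR_RGB2HSV).astype(int);H,S,V=hsv[...,0],hsv[...,1],hsv[...,2]
        # board: region over block + overhang, seen at z=.046
        c=np.array([P(x,y,.046) for x,y in((-.17,-.2),(.17,-.2),(.17,.268),(-.17,.268))])
        roi=np.zeros(S.shape,np.uint8);cv2.fillPoly(roi,[proj(n,c).round().astype(np.int32)],1)
        m=((S<50)&(V>158)).astype(np.uint8)*roi; m=cv2.morphologyEx(m,cv2.MORPH_OPEN,np.ones((3,3)))
        bc,s,a=rect(ray(n,cv2.convexHull(big(m))[:,0].astype(float),.046))
        d=np.array(bc)/1000-B; print(n,"board block-frame mm",(d@xb*1000).round(1),(d@yb*1000).round(1),"size",np.round(s,1),"ang",round(a-85.32,2))
E
python3 - <<'E'
from h import *
away(.06); look(2); print(arm.current_t())
im=cv2.imread("pics/top2.png");cv2.imwrite("pics/crop2.png",cv2.resize(im[95:265,170:365],None,fx=3,fy=3,interpolation=cv2.INTER_CUBIC))
print([im[int(v),int(u)].tolist() for u,v in proj("top",np.array([P(.0,.1,.046),P(.0,.23,.046),P(.05,.28,.0)]))])
E
```

```text
top board block-frame mm -14.9 154.6 size [150.  200.6] ang 0.24
scene board block-frame mm -45.4 164.8 size [179.7 261.9] ang -1.97
13.0917
[[178, 192, 198], [137, 139, 144], [116, 117, 121]]
```

View pics/crop2.png

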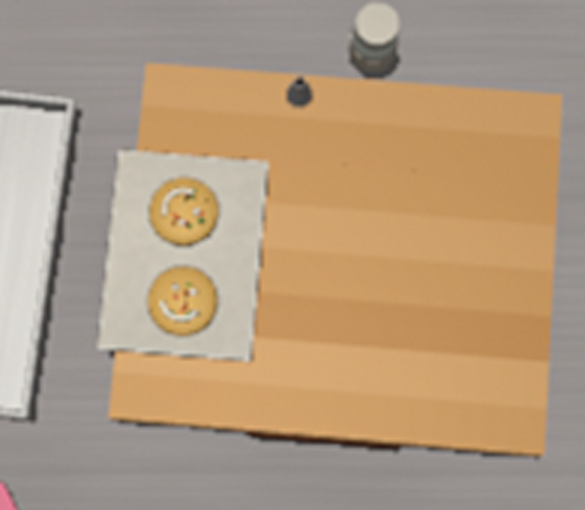

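The crop shows the board square at about (183,255), overhanging roughly 18 mm, with the cookies undisturbed and the nozzle in place. About 27 mm remains, so I'll push on with the hand centred on the board.

```bash
python3 - <<'E'
from h import *
x=-.015
arm.move_to(P(x,.02,.2),R)
arm.move_l(P(x,.02,.06),feed=.15); arm.move_l(P(x,.02,.042),feed=.03)
arm.move_l(P(x,.055,.042),feed=.04); arm.move_l(P(x,.0867,.042),feed=.03)
away(.0867,x); look(3); print(arm.current_t())
o=measure("top",cv2.imread("pics/top2.png")[...,::-1].copy(),"prev")
im=cv2.imread("pics/top3.png");cv2.imwrite("pics/crop3.png",cv2.resize(im[95:265,170:365],None,fx=3,fy=3,interpolation=cv2.INTER_CUBIC))
E
```

```text
top board block-frame mm -14.2 181.1 size [150.  201.1] ang 0.02
scene board block-frame mm -45.5 178.9 size [154.1 259.2] ang -1.36
23.65
prev block [540.0, -33.7, 420.8, 363.0, 85.26]
prev board [537.4, 107.7, 127.3, 199.7, 85.22]
prev cookies [[489.8, 118.4], [578.2, 118.7]]
```

View pics/crop3.png

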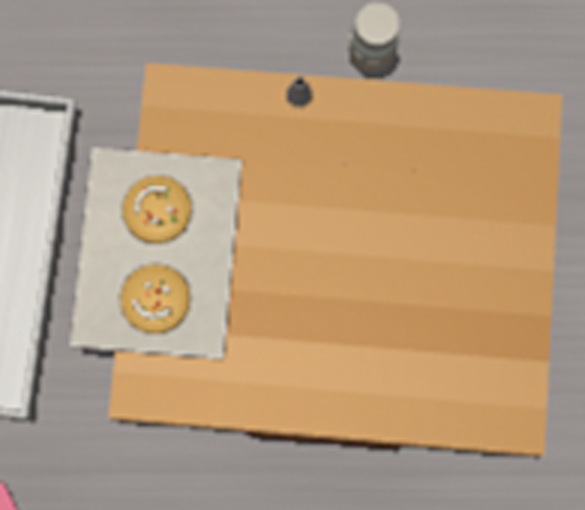

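The board now sits square (0.02° off) with its centre at y ≈ 180 mm in the block frame, which is about 45 mm of overhang. The cookies are still in place, nothing else has moved, and the hand is away.

```bash
python3 -c "
from rig import arm
print(arm.sign_off())"
```

```text
the job is handed in; nothing more can be done
None
```

I pushed the white board square to the pan-side end with about 45 mm sticking out (top camera), cookies undisturbed and pan, tub, jar and nozzle left alone; the hand is clear, and I handed the job in at about 24 s.

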